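# Short spin in the small centrifuge

## Robot

A 6-joint arm with a two-finger parallel gripper is mounted at the origin on a cart in front of the work surface, level with it; the furniture and walls round the work are solid. World frame = base frame: x ahead of the robot, y to its left, z up, the work surface at z = 0. Lengths are in m, angles in degrees, forces in N, time in s.
With the tool pointing down it reaches from about 0.35 to 0.875 m from the base axis. Payload 4.2 kg.
Tool frame: the origin (TCP) lies at the very end of the fingers, on their centre line; the grasp point (between the pads) lies 19 mm behind it (r.grip_point_offset is the distance from the TCP to the grasp point, in m); z points along the fingers, y is the line along which they close (so a half turn about z gives the same grasp; the last joint's range is limited). The gripper opens to 87 mm and grips with 3 to 60 N. Pads are 19 mm wide; open, the fingers measure 117 mm over their backs; the gripper's body (75 mm by 190 mm) begins 51 mm behind the grasp point.
Start: joints at [-61.673, 22.042, 0.453, 0, -68.411, -14.817], TCP at [0.146, -0.608, 0.223] pointing down, gripper open.
Joint ranges: [-179.83, 179.83], [-69.29, 118.12], [-61.27, 80.66], [-181.25, 117.63], [-171.15, -9.14], [-177.46, 177.46]. Speed limits (degrees/s): [159.86, 159.86, 180, 180, 180, 180].

## Interface

Orientations are given as a 3x3 rotation matrix whose columns are the frame's x, y, z axes.
In Python, from station import r gives the robot as it stands.
- The arm moves only by the tool move_arm, never from a script. Its argument "series" is a list of rows, each a list of 3 entries, a list of its own where there are three numbers: the turn, a rotation vector about the tool's x, y, z as a fraction of full scale, then the shift along the tool's x, y, z as a fraction of full scale, then the opening, from 0 (shut) to 1 (fully open). A call has 1 to 12 rows; each row shifts and turns the commanded pose from where the row before left it, along the tool's axes as they then stand; what a row does not reach is not made up. Full scale, the value 1, is 0.5 m for a shift and 0.1 rad for a turn. A row lasts 1/10 s, in which the tool goes at most 50 mm and 8.59 degrees, less where a joint would pass 70% of its speed; a pose out of reach is approached as far as the arm can. A call with a number of a shift or a turn outside -1 to 1 is refused whole. A call with a gripper value outside its range is refused whole. The fingers move at their own pace and stop on an object; the grip force is fixed at half the most. Time passes only in rows, so rows that do not move let the fingers close. It gives the time, the measured TCP pose, the force, the opening and the grip force at its end, in the units of the state.
- r.sense(): the state, without advancing time (a new reading comes with each control period).
- r.capture(name): name is "side" or "top" or "wrist"; returns a dict with "img" (400x640x3 uint8, red, green, blue), "fx", "fy", "cx", "cy" (pixels), "origin" and "orientation" of the camera in the world. Camera axes: x right, y up, looking along -z (the intrinsics and any distortion apply to the point x, -y, -z); pixel columns grow to the right and rows downward; lengths in m; the calibration is good to about 2 mm. A picture is of the moment at which its call begins. There is no depth.
- r.finish_job(): hands the job in; it is judged then, once.
Trained networks look in the newest picture that a camera, given by its name, has taken for a name from the list of things; names that differ only in an ending like _2 or _b are one class to them, and where a whole thing is asked for, a point or a joint stands for the part that bears it (a point fixed in the world has none). Each returns a list of dicts, best first, with "score" (0 to 1); they miss things now and then, are a little off and sometimes report something else, mostly with a low value. They report only what shows in the picture. A call takes as long as a camera call.
- r.cut_out(target, camera): "pixels" (400x640 bool, what is visible of it) and "centre" ([column, row] in pixels, amid what is visible of it).
- r.pinpoint(target, camera): "centre" ([column, row] in pixels: a listed point, or the origin of a listed thing).
The state is a dict: "time_s": time; "joints": joint angles; "joint_velocities": joint speeds; "effort": joint torques, N m; "tcp_pos": TCP position; "ee_rot": TCP orientation; "wrist_force": force on the tool from outside, world axes, zero at the start; "moment": the same for the moment, N m; "gripper_width": opening from 0.0 (shut) to 1.0 (fully open); "gripper_force": force on a finger pad.
Only numpy, scipy, OpenCV 4.12 (cv2) and the standard library are available. Lean on these libraries where they do the work, as an engineer would, in place of code of your own. Each camera call takes 0.05 s, during which the arm holds its last target. There are 200 camera calls.

## Task

Give the vials in the small bench centrifuge a short spin: push its open lid down until the latch catches and it stays shut, then switch the power on by pressing the raised near half of the rocker, then press the round key fully down and keep it down. The centrifuge only spins while that key is held, so the program finishes with the finger still holding the round key fully down. Only push: do not lift the lid farther open, leave the square key unpressed, press the round key only once the power is on, and do not disturb the things standing round the centrifuge.

Things in the scene. Friction and masses are not known exactly. Their poses are not given: they have to be found in the camera images.
- centrifuge: White bench centrifuge, 280 mm deep (x), 220 wide (y), 118 high with the lid shut, held by suction feet (cannot move). Origin on the bench under it; the housing reaches from x = -150 mm (front, towards the robot) to +130 mm (back); y points left as seen from the robot, z up. Its deck, 100 mm high, carries rotor and lid from x = -70 mm back; in front of it lies a sloping panel.
- panel (a point): Middle of the front panel's surface, at x = -110, y = 0, z = 73 mm of the centrifuge. The panel (x = -150 to -70 mm) slopes 15 degrees, rising to the back from 62 to 83 mm height, where a step rises to the deck. From left to right it carries a rocker, a square key and a round key in one row; a dark display lies behind the keys.
- lid (a joint): Lid angle, rad: 0 = shut, grows as it opens (starts 0.6 to 0.9 open; stops at 1.2). Friction hinge: it stays where it is left; 1 to 2 N at the front edge moves it. Two sprung pins hold an unlatched lid about 0.06 rad up; pushing it fully home against pins and catch takes 8 to 10 N at the thumb pad, and then the latch keeps it below 0.02 rad.
- lid_hinge (a point): Point in the middle of the lid's hinge line, at x = 118 mm, y = 0, z = 108 mm of the centrifuge; the hinge line is parallel to the centrifuge's y axis.
- lid_pad (a point): Middle of the upper face of the grey thumb pad (22 x 70 mm) on top of the lid, near its front edge, where to push; moves with the lid, 166 mm in front of the hinge line and, with the lid shut, 9 mm above it (z = 117 mm). The lid is 14 mm thick, 208 mm wide and its front edge lies 185 mm from the hinge line.
- catch (a joint): Travel of the sprung lid catch and its grey release bar (46 x 10 mm, in the step below the lid's front edge), m: 0 = sprung out; it is pushed back about 6 mm as the lid's striker passes and springs out again to 0 when the lid is latched. Pushing the bar in (8 mm) releases the lid.
- rocker (a joint): Black power rocker, 26 mm wide, 49 mm long along the slope of the panel, pivoting about the centrifuge's y axis, rad: 0 = off (far half in, near half raised), 0.4 = on (near half in). Snap action: about 4 N on the near half takes it past 0.2, beyond which it goes over to 0.4 by itself and stays.
- rocker_pivot (a point): Pivot of the rocker, at x = -112 mm, y = +75 mm, z = 74 mm of the centrifuge.
- rocker_near (a point): Point on the upper face of the rocker's near half, 18 mm from the pivot towards the front, where to press; moves with it. It lies about 16 mm above the panel when off, about 9 mm when on.
- square_key (a joint): Start/stop key, rounded square 26 x 26 mm, middle of the row; travel in m: 0 = up, 0.005 = fully in, springs back. Not to be pressed.
- square_key_top (a point): Middle of the top of the square key, at x = -123 mm, y = 0, z = 77 mm of the centrifuge when up (8 mm above the panel).
- round_key (a joint): Short-spin key, round, 30 mm across, right end of the row; travel in m along the panel's normal (15 degrees from vertical): 0 = up, 0.005 = fully in. Spring: 1.5 N to start, 4 N fully in; springs back when let go.
- round_key_top (a point): Middle of the top of the round key, at x = -123 mm, y = -72 mm, z = 77 mm of the centrifuge when up (8 mm above the panel); moves with it.
- bottle_small: White-capped reagent bottle, 33 mm across, 62 mm high, standing on the left of the centrifuge; loose. Origin under its middle.
- vial_a: Cryovial 13 mm across, 44 mm high, standing on the right of the centrifuge; loose. Origin under its middle.
- vial_b: Cryovial 13 mm across, 44 mm high, standing on the right of the centrifuge, nearer the front; loose. Origin under its middle.
- bench_timer: White three-key bench timer lying face up, 62 x 68 x 19 mm; loose. Origin under its middle.
- slide_holder: Green and white card holder, 78 x 111 x 52 mm; loose. Origin under its middle.
- tip_box: Blue pipette tip box, 90 x 130 x 72 mm; loose. Origin under its middle.
- tweezers: Forceps lying flat, 128 mm long, 8 mm high; loose. Origin under their middle.
- dish: Petri dish, 56 mm across, 12 mm high; loose. Origin under its middle.

How it is judged (in metres and radians):
On the way, in this order (a step that is already met when the one before it is completed fails the run):
1. the lid is shut and held by its latch, with the power still off (value of joint lid below 0.03 rad and value of joint catch below 0.0015 m and value of joint rocker below 0.1 rad), for 0.2 s.
2. the power rocker is over to on, the lid still latched (value of joint rocker above 0.33 rad and value of joint lid below 0.03 rad), for 0.2 s.
3. the round key is pressed down by the fingers, power on and lid latched (all of step 2 and value of joint round_key above 0.0035 m and contact force between the fingers and round_key above 0.5 N), for 0.3 s.
At the end, for the whole second after the job is handed in: The fingers hold the round key at least 3.5 mm of its 5 mm down, the rocker is on (over 0.33 rad), the lid is shut and latched (under 0.03 rad, catch sprung out) and the square key is up (all of step 3 and value of joint each of catch, square_key below 0.0015 m); the arm keeps its last pose, push and grip.
It fails at once if the square key is pressed (over 1.5 mm) (value of joint square_key above 0.0015 m).
It fails at once if the round key is pressed while the power is off (value of joint round_key above 0.0015 m and value of joint rocker below 0.2 rad).
It fails at once if the lid is lifted farther open (over 1.0 rad) (value of joint lid above 1 rad).
It fails at once if a thing round the centrifuge is moved or lifted (over 15 mm) (distance of any of bottle_small, vial_a, vial_b, bench_timer, slide_holder, tip_box, tweezers, dish from where it was at the start of the episode above 0.015 m).
It fails at once if a vial or the bottle is tipped over (angle between any of bottle_small, vial_a, vial_b's own z axis and vertical above 0.5 rad).
It also fails if it takes over 42 s, if anything falls off the work surface, if the arm or the gripper's body presses on something with over 40 N, if the wrist force passes 120 N, or if a joint passes its speed limit or range.

## Working session

There is one attempt and no reset: what is moved stays moved. The work goes in short steps, Python scripts to look and compute and a tool call to move; the robot and the scene stay as the last step left them, time stands still between calls to the robot, and variables do not carry over. Pictures are saved under pics/ and viewed, at most 10 in all, crops included, and the job is handed in when it is done.

Besides the shell and the picture viewer there is one more tool, called by a JSON object that holds its "name" and its "arguments". move_arm: Moves the arm, as the interface text tells. Its arguments: {"type":"object","properties":{"series":{"type":"array"}},"required":["series"]}

```bash
mkdir -p pics
cat > h.py <<'E'
from station import r
import numpy as np, cv2
def ray(c,px):
    R=np.array(c["orientation"]);d=R@np.array([(px[0]-c["cx"])/c["fx"],-(px[1]-c["cy"])/c["fy"],-1.0])
    return np.array(c["origin"]),d
def atz(c,px,z):
    o,d=ray(c,px);return o+d*(z-o[2])/d[2]
def proj(c,p):
    q=np.array(c["orientation"]).T@(np.array(p)-np.array(c["origin"]))
    return [c["cx"]+c["fx"]*q[0]/-q[2],c["cy"]-c["fy"]*q[1]/-q[2]]
def tri(a,b):
    (o1,d1),(o2,d2)=a,b
    s=np.linalg.lstsq(np.c_[d1,-d2],o2-o1,rcond=None)[0]
    p,q=o1+d1*s[0],o2+d2*s[1];return (p+q)/2,np.linalg.norm(p-q)
E
python3 - <<'E'
from h import *
C={k:r.capture(k) for k in("side","top")}
print({k:[v for v in c if v not in("img",)] for k,c in C.items()})
for k,c in C.items(): cv2.imwrite(f"pics/{k}.png",c["img"][:,:,::-1]); print(k,np.round(c["origin"],3))
for n,z in [("panel",.073),("lid_hinge",.108),("rocker_pivot",.074),("square_key_top",.077),("round_key_top",.077),("rocker_near",.083),("lid_pad",None),("centrifuge",0)]:
    P={}
    for k,c in C.items():
        L=r.pinpoint(n,k)
        if L:
            px=L[0]["centre"];P[k]=ray(c,px);print(n,k,np.round(px),round(L[0]["score"],2),np.round(atz(c,px,z),3) if z is not None else "")
    if len(P)==2: print("  tri",*[np.round(v,4) for v in tri(P["side"],P["top"])])
for n in ["bottle_small","vial_a","bench_timer","slide_holder","tip_box","tweezers","dish"]:
    for l in r.pinpoint(n,"top")[:2]: print(n,round(l["score"],2),np.round(atz(C["top"],l["centre"],0),3))
print(r.sense()["tcp_pos"],r.sense()["ee_rot"],r.sense()["time_s"])
E
```

```text
{'side': ['fx', 'fy', 'cx', 'cy', 'origin', 'orientation'], 'top': ['fx', 'fy', 'cx', 'cy', 'origin', 'orientation']}
side [0.027 1.018 0.655]
top [ 0.338 -0.24   1.283]
panel side [348. 204.] 0.61 [ 0.476 -0.206  0.073]
panel top [303. 239.] 0.62 [ 0.479 -0.223  0.073]
  tri [ 0.4811 -0.2229  0.0649] 0.0031
lid_hinge side [288. 174.] 0.76 [ 0.693 -0.272  0.108]
lid_hinge top [328. 157.] 0.75 [ 0.712 -0.294  0.108]
  tri [ 0.7104 -0.2958  0.0983] 0.0094
rocker_pivot side [333. 210.] 0.73 [ 0.498 -0.149  0.074]
rocker_pivot top [278. 229.] 0.77 [ 0.507 -0.15   0.074]
  tri [ 0.5033 -0.1515  0.0729] 0.0076
square_key_top side [353. 202.] 0.37 [ 0.465 -0.216  0.077]
square_key_top top [276. 238.] 0.66 [ 0.479 -0.147  0.077]
  tri [ 0.4601 -0.1539  0.1063] 0.0323
round_key_top side [368. 196.] 0.51 [ 0.439 -0.272  0.077]
round_key_top top [324. 250.] 0.66 [ 0.448 -0.282  0.077]
  tri [ 0.4452 -0.2827  0.0723] 0.0061
rocker_near top [277. 232.] 0.6 [ 0.497 -0.149  0.083]
lid_pad side [313. 137.] 0.78 
lid_pad top [318. 185.] 0.82 
  tri [ 0.6013 -0.2607  0.2363] 0.009
centrifuge side [317. 212.] 0.83 [ 0.598 -0.269  0.   ]
centrifuge top [316. 206.] 0.65 [ 0.59  -0.259  0.   ]
  tri [ 0.5909 -0.2584  0.0055] 0.0048
bottle_small 0.71 [ 0.635 -0.101  0.   ]
vial_a 0.44 [ 0.526 -0.393  0.   ]
slide_holder 0.68 [0.599 0.063 0.   ]
slide_holder 0.42 [ 0.521 -0.399  0.   ]
tweezers 0.4 [ 0.403 -0.54   0.   ]
dish 0.61 [ 0.441 -0.611  0.   ]
[ 0.14603017 -0.6076885   0.22256477] [[-9.72328956e-01 -2.33615925e-01 -1.23707900e-05]
 [-2.33615925e-01  9.72328956e-01 -1.47783306e-05]
 [ 1.54809307e-05 -1.14793852e-05 -1.00000000e+00]] 1.25
```

```bash
cat >> h.py <<'E'
from scipy.optimize import least_squares
def T(x,p):
    c,s=np.cos(x[2]),np.sin(x[2]);return np.array([x[0]+c*p[0]-s*p[1],x[1]+s*p[0]+c*p[1],p[2]])
E
python3 - <<'E'
from h import *
C={k:r.capture(k) for k in("side","top")}
o=[("side",(348,204),(-.11,0,.073)),("top",(303,239),(-.11,0,.073)),("side",(288,174),(.118,0,.108)),("top",(328,157),(.118,0,.108)),("side",(333,210),(-.112,.075,.074)),("top",(278,229),(-.112,.075,.074)),("side",(368,196),(-.123,-.072,.077)),("top",(324,250),(-.123,-.072,.077)),("top",(316,206),(0,0,0)),("side",(317,212),(0,0,0)),]
f=lambda x:np.concatenate([np.array(proj(C[k],T(x,p)))-px for k,px,p in o])
s=least_squares(f,[.59,-.26,-.3],loss="soft_l1");print(s.x,np.degrees(s.x[2]),np.round(s.fun.reshape(-1,2),1))
for n,p in dict(round=(-.123,-.072,.077),sq=(-.123,0,.077),rn=(-.130,.075,.084),piv=(-.112,.075,.074)).items(): print(n,T(s.x,p))
def padp(x,a): # hinge .118,.108 ; pad 166 front, 9 up
    return T(x,(.118-.166*np.cos(a)-.009*np.sin(a)*-1*-1 if 0 else .118-(.166*np.cos(a)-.009*np.sin(a)),0,.108+.166*np.sin(a)+.009*np.cos(a)))
g=lambda a:np.concatenate([np.array(proj(C["side"],padp(s.x,a[0])))-(313,137),np.array(proj(C["top"],padp(s.x,a[0])))-(318,185)])
a=least_squares(g,[.7]);print("lid",a.x,a.fun,padp(s.x,a.x[0]),padp(s.x,0))
im=C["top"]["img"][:,:,::-1].copy()
b=[T(s.x,p) for p in [(-.15,.11,.062),(-.15,-.11,.062),(.13,-.11,.1),(.13,.11,.1),(-.123,-.072,.077),(-.123,0,.077),(-.13,.075,.084)]]
for p in b: cv2.circle(im,tuple(int(round(v)) for v in proj(C["top"],p)),2,(0,0,255),-1)
im2=C["side"]["img"][:,:,::-1].copy()
for p in b: cv2.circle(im2,tuple(int(round(v)) for v in proj(C["side"],p)),2,(0,0,255),-1)
cv2.imwrite("pics/ov.png",np.vstack([cv2.resize(im[110:310,200:460],(780,600))[:598]]))
cv2.imwrite("pics/full.png",np.vstack([im[50:350],im2[50:350]]))
E
```

```text
[ 0.58706373 -0.25602454 -0.3116433 ] -17.85584552892489 [[-0.3 -2.4]
 [-0.1 -1.5]
 [ 1.3 -2.8]
 [-0.4  3.9]
 [-2.  -0.1]
 [-0.2  1.1]
 [-1.2 -2.1]
 [ 1.6 -0.5]
 [-1.6  0.4]
 [ 1.5  2.1]]
round [ 0.44791165 -0.28684172  0.077     ]
sq [ 0.46998852 -0.21830989  0.077     ]
rn [ 0.48632244 -0.1447762   0.084     ]
piv [ 0.5034554  -0.15029542  0.074     ]
lid [0.83352483] [ 1.74109739 -0.02909988 -0.74436757 -1.23198966] [ 0.59950021 -0.26003083  0.23694116] [ 0.54137584 -0.24130663  0.117     ]
```

View pics/ov.png

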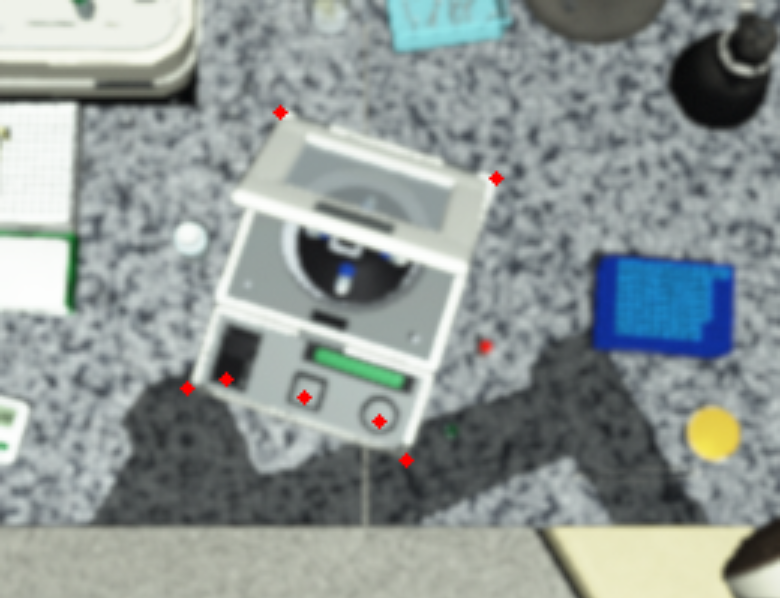

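View pics/full.png

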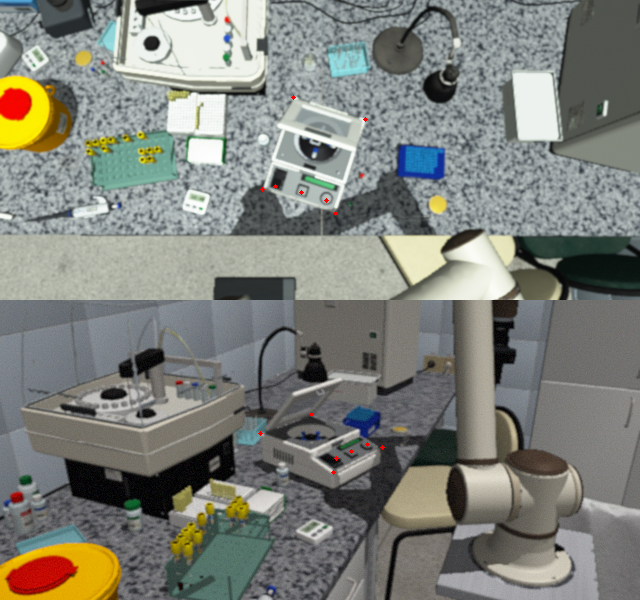

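The top picture shows the centrifuge at about col 265–365, row 145–260, lid open. The overlay of the fitted pose sits about 2 px (7 mm) too far forward: the round key is really at about (326,248). I'll refine it with the wrist camera from above, since the area round the panel is clear.

{"name": "move_arm", "arguments": {"series": [[[0,0,0.913],[0,0,-0.08],0],[[0,0,0.913],[0,0,-0.08],0],[[0,0,0.913],[0,0,-0.08],0],[[0,0,0.913],[0,0,-0.08],0],[[0,0,0.913],[0,0,-0.04],0],[[0,0,0.913],[0,0,0],0]]}}

```text
time_s: 1.95
tcp_pos: [0.1461, -0.6087, 0.4072]
ee_rot: [[-0.951, 0.311, 0.003], [0.311, 0.951, -0.008], [-0.005, -0.007, -1.0]]
wrist_force: [0.4, 0.4, -0.6]
gripper_width: 0.539
gripper_force: 0.0
```

{"name": "move_arm", "arguments": {"series": [[[0,0,0],[-0.029,0.09,0],0],[[0,0,0],[-0.029,0.09,0],0],[[0,0,0],[-0.029,0.09,0],0],[[0,0,0],[-0.029,0.09,0],0],[[0,0,0],[-0.029,0.09,0],0],[[0,0,0],[-0.029,0.09,0],0],[[0,0,0],[-0.029,0.09,0],0],[[0,0,0],[-0.029,0.09,0],0],[[0,0,0],[-0.029,0.09,0],0],[[0,0,0],[-0.029,0.09,0],0],[[0,0,0],[0,0.05,0],0],[[0,0,0],[0,0,0],0]]}}

```text
time_s: 3.15
tcp_pos: [0.4308, -0.1977, 0.4025]
ee_rot: [[-0.953, 0.303, 0.0], [0.303, 0.953, 0.0], [0.0, 0.001, -1.0]]
wrist_force: [0.4, -0.2, 0.2]
gripper_width: 0.005
gripper_force: 0.0
```

Run:
```python
from h import *
s=r.sense();print(s["tcp_pos"],np.round(s["ee_rot"],3),s["time_s"],s["wrist_force"],s["gripper_width"])
c=r.capture("wrist");print(c["origin"],np.round(c["orientation"],2))
im=c["img"][:,:,::-1].copy()
for n in ["panel","rocker_pivot","rocker_near","square_key_top","round_key_top","lid_pad","lid_hinge"]:
    for l in r.pinpoint(n,"wrist")[:1]:
        print(n,np.round(l["centre"],1),round(l["score"],2),np.round(atz(c,l["centre"],.077),3));cv2.circle(im,tuple(int(v) for v in l["centre"]),3,(0,0,255),1)
x=[0.587,-.256,-.3116]
for p in [(-.123,-.072,.077),(-.123,0,.077),(-.112,.075,.074),(-.15,.11,.062),(-.15,-.11,.062)]:
    q=proj(c,T(x,p));cv2.circle(im,(int(q[0]),int(q[1])),2,(0,255,0),-1)
cv2.imwrite("pics/w1.png",im)
```

```text
[ 0.43084686 -0.19767627  0.40247528] [[-0.953  0.303  0.   ]
 [ 0.303  0.953  0.   ]
 [ 0.     0.001 -1.   ]] 3.15 [ 0.43104205 -0.21055232  0.19217013] 0.005358888479940589
[ 0.3582048  -0.17447709  0.56389832] [[ 0.3  -0.92 -0.26]
 [ 0.95  0.29  0.08]
 [ 0.   -0.28  0.96]]
panel [315.4 194. ] 0.74 [ 0.484 -0.224  0.077]
rocker_pivot [358.2 192. ] 0.64 [ 0.502 -0.154  0.077]
rocker_near [360.5 185.7] 0.71 [ 0.493 -0.148  0.077]
square_key_top [318.5 187.1] 0.81 [ 0.474 -0.216  0.077]
round_key_top [270.9 186.1] 0.5 [ 0.448 -0.291  0.077]
lid_pad [243.  225.5] 0.45 [ 0.5   -0.362  0.077]
```

View pics/w1.png

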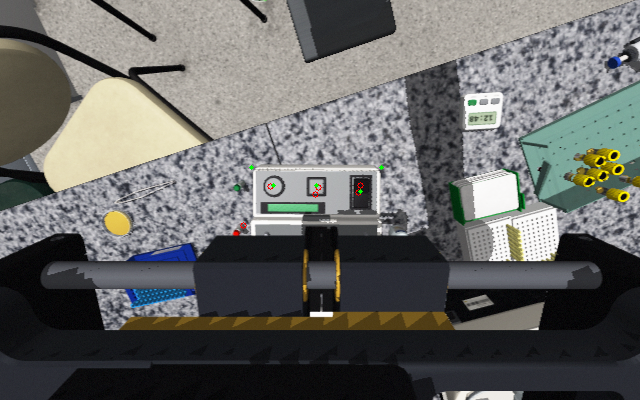

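The wrist picture shows the panel in full: round key at (273,186), square key at (317,186), rocker at (360,190). The fitted pose agrees to a few mm. I'll refit with both views.

Run:
```python
from h import *
C={k:r.capture(k) for k in("wrist","top","side")}
R=(-.123,-.072,.077);S=(-.123,0,.077);P=(-.112,.075,.074)
o=[("wrist",(273,186),R),("wrist",(317,186.5),S),("wrist",(359.5,191),P),("wrist",(315.4,194),(-.11,0,.073)),
("top",(326,248),R),("top",(302.3,240),S),("top",(278,229),P),("top",(303,239),(-.11,0,.073)),("side",(333,210),P),("side",(368,196),R),("side",(348,204),(-.11,0,.073))]
f=lambda x:np.concatenate([np.array(proj(C[k],T(x,p)))-px for k,px,p in o])
for sel in (o,o[:4]):
    o=sel
    s=least_squares(f,[.59,-.26,-.3],loss="soft_l1");print(s.x,np.degrees(s.x[2]),np.round(s.fun.reshape(-1,2),1).tolist())
    for n,p in dict(round=R,sq=S,rn=(-.130,.075,.084),pad0=(-.048,0,.117)).items(): print(n,T(s.x,p))
```

```text
[ 0.58700684 -0.25872694 -0.30543813] -17.500315665749184 [[0.5, 0.3], [-0.5, -0.5], [1.4, 0.5], [1.2, -1.2], [0.9, 1.5], [0.4, 1.8], [0.9, 1.3], [1.1, -1.4], [-1.3, -0.6], [-0.9, -2.6], [0.2, -2.9]]
round [ 0.44804867 -0.29040698  0.077     ]
sq [ 0.46969986 -0.22173948  0.077     ]
rn [ 0.48557718 -0.14810586  0.084     ]
pad0 [ 0.54122851 -0.24429281  0.117     ]
[ 0.58689498 -0.26019445 -0.30687832] -17.582832391608846 [[-0.2, 0.5], [-1.2, -0.3], [0.7, 0.7], [0.5, -1.0]]
round [ 0.44789132 -0.29167433  0.077     ]
sq [ 0.46964139 -0.22303808  0.077     ]
rn [ 0.48562474 -0.1494274   0.084     ]
pad0 [ 0.54113748 -0.2456944   0.117     ]
```

{"name": "move_arm", "arguments": {"series": [[[0,0,0],[-0.095,-0.006,0.02],0],[[0,0,0],[-0.095,-0.006,0.02],0],[[0,0,0],[-0.095,-0.006,0.04],0],[[0,0,0],[-0.095,-0.006,0.04],0],[[0,0,0],[0,0,0.04],0],[[0,0,0],[0,0,0.04],0],[[0,0,0],[0,0,0.04],0],[[0,0,0],[0,0,0.04],0],[[0,0,0],[0,0,0.02],0],[[0,0,0],[0,0,0.02],0],[[0,0,0],[0,0,0],0]]}}

```text
time_s: 4.8
tcp_pos: [0.6022, -0.2686, 0.2464]
ee_rot: [[-0.952, 0.306, -0.003], [0.306, 0.952, -0.001], [0.003, -0.001, -1.0]]
wrist_force: [-2.3, 0.6, 4.5]
gripper_width: 0.004
gripper_force: 1.9
```

{"name": "move_arm", "arguments": {"series": [[[0,0,0],[0.01,0.002,0.017],0],[[0,0,0],[0.01,0.002,0.017],0],[[0,0,0],[0.011,0.002,0.017],0],[[0,0,0],[0.011,0.002,0.017],0],[[0,0,0],[0.012,0,0.019],0],[[0,0,0],[0.012,0,0.019],0],[[0,0,0],[0.012,0,0.019],0],[[0,0,0],[0.009,0,0.02],0],[[0,0,0],[0.009,0,0.02],0],[[0,0,0],[0.009,0,0.02],0],[[0,0,0],[0,0,0],0]]}}

```text
time_s: 5.9
tcp_pos: [0.5537, -0.2483, 0.1493]
ee_rot: [[-0.952, 0.307, -0.004], [0.307, 0.952, 0.001], [0.004, -0.0, -1.0]]
wrist_force: [-0.1, -0.6, -0.1]
gripper_width: 0.006
gripper_force: 0.0
```

Run:
```python
from h import *
s=r.sense();x=(.587,-.259,-.306);c,n=np.cos(x[2]),np.sin(x[2]);d=s["tcp_pos"][:2]-np.array(x[:2]);print(c*d[0]+n*d[1],-n*d[0]+c*d[1],s["tcp_pos"],s["wrist_force"])
C={k:r.capture(k) for k in("side","top")}
cv2.imwrite("pics/l1.png",np.hstack([cv2.resize(C["side"]["img"][110:240,230:400,::-1],None,fx=2.3,fy=2.3,interpolation=3),cv2.resize(C["top"]["img"][130:260,250:420,::-1],None,fx=2.3,fy=2.3,interpolation=3)]))
```

```text
-0.03493332080150496 0.00015770986704312547 [ 0.55373697 -0.24832606  0.14926981] [-0.06158532 -0.57776898 -0.1083886 ]
```

View pics/l1.png

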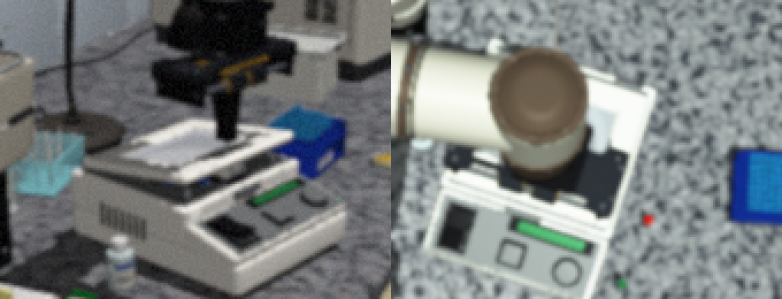

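The crop shows the lid nearly down (about 0.2 rad) with the finger on the pad, and the bottle beside it untouched. On with the push.

{"name": "move_arm", "arguments": {"series": [[[0,0,0],[0.006,0,0.015],0],[[0,0,0],[0.006,0,0.015],0],[[0,0,0],[0.006,0,0.015],0],[[0,0,0],[0.006,0,0.015],0],[[0,0,0],[0,0,0.004],0],[[0,0,0],[0,0,0],0]]}}

```text
time_s: 6.6
tcp_pos: [0.5484, -0.2465, 0.126]
ee_rot: [[-0.953, 0.304, 0.012], [0.304, 0.953, -0.005], [-0.013, -0.001, -1.0]]
wrist_force: [-1.3, 3.0, 22.4]
gripper_width: 0.005
gripper_force: 11.0
```

Run:
```python
from h import *
C={k:r.capture(k) for k in("side","wrist")}
s=r.sense();print(s["tcp_pos"],s["wrist_force"],s["moment"])
cv2.imwrite("pics/l2.png",np.hstack([cv2.resize(C["side"]["img"][120:240,250:390,::-1],None,fx=2.8,fy=2.8,interpolation=3),cv2.resize(C["wrist"]["img"][100:340,180:460,::-1],None,fx=1.4,fy=1.4,interpolation=3)]))
```

```text
[ 0.54841751 -0.24649041  0.1259898 ] [-0.78180053  2.70390723 22.1313556 ] [ 0.80907118  0.36734668 -0.04206281]
```

View pics/l2.png

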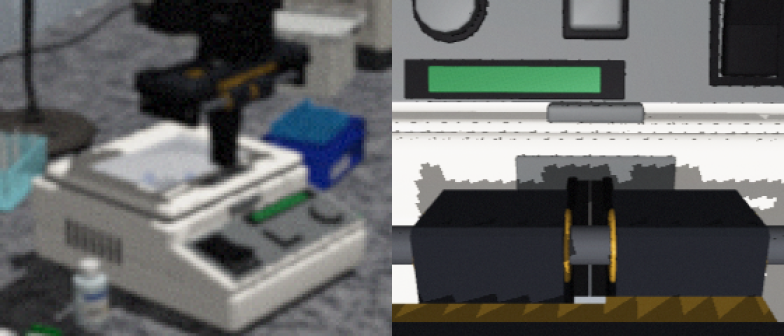

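{"name": "move_arm", "arguments": {"series": [[[0,0,0],[0.004,0,0.004],0],[[0,0,0],[0.004,0,0.004],0],[[0,0,0],[0,0,0],0]]}}

```text
time_s: 7.0
tcp_pos: [0.5484, -0.2465, 0.1258]
ee_rot: [[-0.953, 0.302, 0.022], [0.302, 0.953, -0.009], [-0.023, -0.002, -1.0]]
wrist_force: [0.2, 2.8, 30.4]
gripper_width: 0.008
gripper_force: 15.4
```

{"name": "move_arm", "arguments": {"series": [[[0,0,0],[0,0,-0.02],0],[[0,0,0],[0,0,-0.03],0],[[0,0,0],[0,0,-0.1],0],[[0,0,0],[0,0,-0.1],0],[[0,0,0],[0.05,0.05,-0.05],0],[[0,0,0],[0,0,0],0]]}}

```text
time_s: 7.6
tcp_pos: [0.5246, -0.2112, 0.2701]
ee_rot: [[-0.952, 0.305, 0.009], [0.305, 0.952, -0.001], [-0.008, 0.002, -1.0]]
wrist_force: [-0.8, 0.2, -0.0]
gripper_width: 0.004
gripper_force: 0.0
```

Run:
```python
from h import *
C={k:r.capture(k) for k in("side","wrist","top")}
s=r.sense();print(s["tcp_pos"],s["wrist_force"],np.round(s["ee_rot"],3))
cv2.imwrite("pics/l3.png",np.hstack([cv2.resize(C["side"]["img"][120:240,250:390,::-1],None,fx=2.8,fy=2.8,interpolation=3),cv2.resize(C["wrist"]["img"][100:340,180:460,::-1],None,fx=1.4,fy=1.4,interpolation=3)]))
for n in("lid_pad","round_key_top","square_key_top","rocker_near","rocker_pivot"):
    P={}
    for k in C:
        L=r.pinpoint(n,k)
        if L: P[k]=ray(C[k],L[0]["centre"]);print(n,k,np.round(L[0]["centre"],1),round(L[0]["score"],2),np.round(atz(C[k],L[0]["centre"],.117 if n=="lid_pad" else .077),4))
    if "side" in P:
      for k in("wrist","top"):
        if k in P: print("  tri",k,*[np.round(v,4) for v in tri(P["side"],P[k])])
```

```text
[ 0.52341216 -0.21218344  0.26409444] [ 0.30693174 -0.77569083  0.04391854] [[-0.952  0.307 -0.002]
 [ 0.307  0.952  0.001]
 [ 0.002  0.    -1.   ]]
lid_pad side [330.4 178.9] 0.81 [ 0.551  -0.2605  0.117 ]
lid_pad wrist [295.8 207.8] 0.86 [ 0.5409 -0.2456  0.117 ]
  tri wrist [ 0.5414 -0.2437  0.1239] 0.005
round_key_top side [287.4 174.2] 0.55 [ 0.7309 -0.3397  0.077 ]
round_key_top wrist [236.  136.2] 0.91 [ 0.4492 -0.29    0.077 ]
round_key_top top [327.3 245.7] 0.43 [ 0.4588 -0.2917  0.077 ]
  tri wrist [ 0.5408 -0.203   0.1744] 0.2144
  tri top [ 0.5543 -0.241   0.1318] 0.2233
square_key_top side [349.2 202.5] 0.4 [ 0.4731 -0.2093  0.077 ]
square_key_top wrist [299.8 137.5] 0.79 [ 0.4731 -0.2205  0.077 ]
square_key_top top [301.  241.6] 0.62 [ 0.4702 -0.217   0.077 ]
  tri wrist [ 0.4752 -0.2203  0.072 ] 0.0037
  tri top [ 0.473  -0.2162  0.0738] 0.005
rocker_near side [336.4 208.5] 0.61 [ 0.4909 -0.1581  0.077 ]
rocker_near wrist [366.7 130.6] 0.79 [ 0.4893 -0.1448  0.077 ]
rocker_near top [274.8 237.7] 0.52 [ 0.4811 -0.1425  0.077 ]
  tri wrist [ 0.4874 -0.1459  0.083 ] 0.0025
  tri top [ 0.4824 -0.1424  0.0847] 0.0044
rocker_pivot side [332.4 208.3] 0.94 [ 0.5013 -0.155   0.077 ]
rocker_pivot wrist [365.3 146.6] 0.94 [ 0.5064 -0.1512  0.077 ]
rocker_pivot top [276.2 229.6] 0.61 [ 0.5044 -0.146   0.077 ]
  tri wrist [ 0.5033 -0.1523  0.0785] 0.0059
  tri top [ 0.5011 -0.1472  0.0809] 0.0056
```

View pics/l3.png

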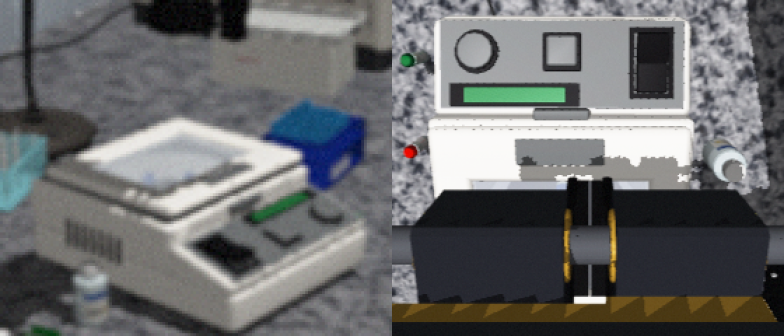

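Run:
```python
from h import *
c=r.capture("side");x=(.587,-.259,-.306)
def L(a,s,y,h): return T(x,(.118-s*np.cos(a)+h*np.sin(a),y,.108+s*np.sin(a)+h*np.cos(a)))
im=cv2.resize(c["img"][130:230,250:390,::-1],None,fx=5.6,fy=5.6,interpolation=3)
D=lambda p,col:cv2.circle(im,tuple(int((v-o+.5)*5.6) for v,o in zip(proj(c,p),(250,130))),3,col,-1)
for a,col in((0,(0,0,255)),(.06,(0,200,0))):
    print(a,np.round(proj(c,L(a,.166,0,.009)),1))
    for y in(.104,-.104):
        for h in (.009,-.005): D(L(a,.185,y,h),col)
for p in[(-.07,.11,.1),(-.07,-.11,.1),(-.15,.11,.062),(-.15,-.11,.062),(-.07,.11,.083),(-.123,-.072,.077)]: D(T(x,p),(255,0,0))
cv2.imwrite("pics/l4.png",im)
```

```text
0 [331.4 181.3]
0.06 [331.2 177.9]
```

View pics/l4.png

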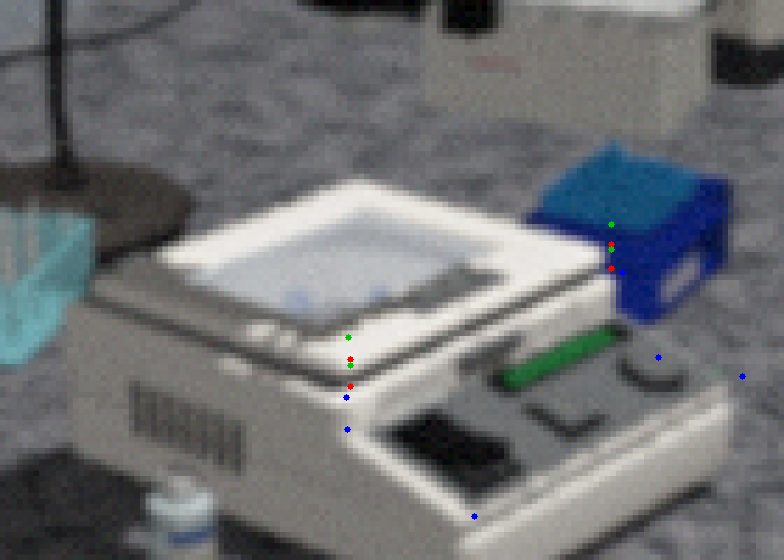

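The side view leaves it unclear whether the lid is flush: the gap line looks roughly parallel, but the pad height comes out at about 0.124. I'll probe the pad gently and read force against height.

{"name": "move_arm", "arguments": {"series": [[[0,0,0],[-0.025,-0.025,0],0],[[0,0,0],[-0.026,-0.026,0.06],0],[[0,0,0],[0,0,0.08],0],[[0,0,0],[0,0,0.07],0],[[0,0,0],[0,0,0.04],0],[[0,0,0],[0,0,0.016],0],[[0,0,0],[0,0,0],0],[[0,0,0],[0,0,0],0]]}}

```text
time_s: 9.35
tcp_pos: [0.5415, -0.2448, 0.1337]
ee_rot: [[-0.952, 0.307, 0.002], [0.307, 0.952, -0.001], [-0.002, -0.0, -1.0]]
wrist_force: [0.4, 0.0, 0.0]
gripper_width: 0.005
gripper_force: 0.0
```

{"name": "move_arm", "arguments": {"series": [[[0,0,0],[0,0,0.004],0],[[0,0,0],[0,0,0],0],[[0,0,0],[0,0,0],0]]}}

```text
time_s: 9.65
tcp_pos: [0.5409, -0.2446, 0.1311]
ee_rot: [[-0.952, 0.307, 0.001], [0.307, 0.952, -0.0], [-0.001, 0.0, -1.0]]
wrist_force: [0.3, 0.5, -1.9]
gripper_width: 0.004
gripper_force: 0.0
```

{"name": "move_arm", "arguments": {"series": [[[0,0,0],[0,0,0.004],0],[[0,0,0],[0,0,0],0],[[0,0,0],[0,0,0],0]]}}

```text
time_s: 9.95
tcp_pos: [0.5406, -0.2445, 0.1283]
ee_rot: [[-0.952, 0.307, -0.0], [0.307, 0.952, 0.0], [0.0, -0.0, -1.0]]
wrist_force: [0.3, -0.0, -0.1]
gripper_width: 0.004
gripper_force: 0.1
```

{"name": "move_arm", "arguments": {"series": [[[0,0,0],[0,0,0.004],0],[[0,0,0],[0,0,0],0],[[0,0,0],[0,0,0],0]]}}

```text
time_s: 10.25
tcp_pos: [0.5404, -0.2445, 0.1265]
ee_rot: [[-0.952, 0.307, -0.0], [0.307, 0.952, -0.0], [0.0, -0.0, -1.0]]
wrist_force: [-0.9, 0.8, 3.5]
gripper_width: 0.006
gripper_force: 1.7
```

{"name": "move_arm", "arguments": {"series": [[[0,0,0],[0,0,0.004],0],[[0,0,0],[0,0,0],0],[[0,0,0],[0,0,0],0]]}}

```text
time_s: 10.55
tcp_pos: [0.5404, -0.2446, 0.1263]
ee_rot: [[-0.952, 0.306, 0.0], [0.306, 0.952, -0.001], [-0.0, -0.001, -1.0]]
wrist_force: [-4.4, 2.3, 11.5]
gripper_width: 0.005
gripper_force: 5.5
```

{"name": "move_arm", "arguments": {"series": [[[0,0,0],[0,0,0.006],0],[[0,0,0],[0,0,0],0],[[0,0,0],[0,0,0],0]]}}

```text
time_s: 10.85
tcp_pos: [0.5405, -0.2446, 0.126]
ee_rot: [[-0.952, 0.305, 0.001], [0.305, 0.952, -0.002], [-0.001, -0.001, -1.0]]
wrist_force: [-8.7, 6.6, 22.4]
gripper_width: 0.007
gripper_force: 11.2
```

{"name": "move_arm", "arguments": {"series": [[[0,0,0],[0,0,0.008],0],[[0,0,0],[0,0,0],0],[[0,0,0],[0,0,0],0]]}}

```text
time_s: 11.15
tcp_pos: [0.5405, -0.2447, 0.1256]
ee_rot: [[-0.953, 0.304, 0.002], [0.304, 0.953, -0.003], [-0.003, -0.002, -1.0]]
wrist_force: [-13.4, 11.3, 37.7]
gripper_width: 0.009
gripper_force: 18.9
```

{"name": "move_arm", "arguments": {"series": [[[0,0,0],[0,0,-0.03],0],[[0,0,0],[0,0,-0.07],0],[[0,0,0],[0.06,0.025,0],0],[[0,0,0],[0.06,0.026,0],0],[[0,0,0],[0.063,0.026,0],0],[[0,0,0],[0,0,0.06],0],[[0,0,0],[0,0,0.06],0],[[0,0,0],[0,0,0.04],0],[[0,0,0],[0,0,0.01],0],[[0,0,0],[0,0,0],0],[[0,0,0],[0,0,0],0]]}}

```text
time_s: 12.25
tcp_pos: [0.4663, -0.18, 0.0831]
ee_rot: [[-0.952, 0.307, 0.002], [0.307, 0.952, -0.0], [-0.002, 0.0, -1.0]]
wrist_force: [0.3, 0.0, 0.9]
gripper_width: 0.006
gripper_force: 0.0
```

Run:
```python
from h import *
s=r.sense();x=(.587,-.259,-.306);c,n=np.cos(x[2]),np.sin(x[2]);d=s["tcp_pos"][:2]-np.array(x[:2]);print(c*d[0]+n*d[1],-n*d[0]+c*d[1],s["tcp_pos"],s["wrist_force"])
C={k:r.capture(k) for k in("side","wrist")}
cv2.imwrite("pics/l5.png",np.hstack([cv2.resize(C["side"]["img"][140:240,250:390,::-1],None,fx=2.8,fy=2.8,interpolation=3),cv2.resize(C["wrist"]["img"][100:300,180:460,::-1],None,fx=1.4,fy=1.4,interpolation=3)]))
```

```text
-0.13892367801325803 0.03892999315818197 [ 0.4662574  -0.18002813  0.08312771] [0.25486624 0.02566942 0.85096832]
```

View pics/l5.png

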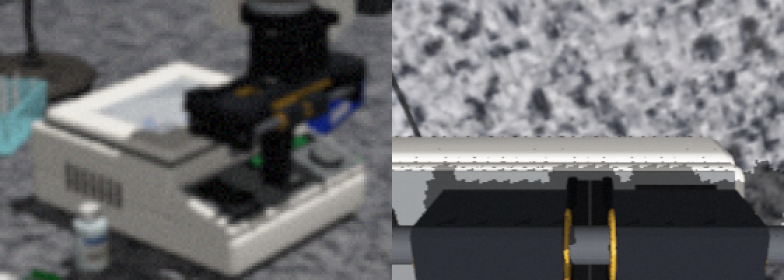

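The finger is above the bare panel between the rocker and the square key. I'll touch the panel gently to check the TCP height.

{"name": "move_arm", "arguments": {"series": [[[0,0,0],[0,0,0.008],0],[[0,0,0],[0,0,0],0],[[0,0,0],[0,0,0],0]]}}

```text
time_s: 12.65
tcp_pos: [0.4653, -0.1798, 0.0785]
ee_rot: [[-0.952, 0.307, 0.0], [0.307, 0.952, -0.0], [-0.0, 0.0, -1.0]]
wrist_force: [-0.6, -1.1, -0.2]
gripper_width: 0.007
gripper_force: 0.0
```

{"name": "move_arm", "arguments": {"series": [[[0,0,0],[0,0,0.006],0],[[0,0,0],[0,0,0],0],[[0,0,0],[0,0,0],0]]}}

```text
time_s: 12.95
tcp_pos: [0.4652, -0.1798, 0.0752]
ee_rot: [[-0.952, 0.307, -0.0], [0.307, 0.952, 0.0], [0.0, -0.0, -1.0]]
wrist_force: [0.0, -0.4, 0.0]
gripper_width: 0.004
gripper_force: 0.0
```

{"name": "move_arm", "arguments": {"series": [[[0,0,0],[0,0,0.006],0],[[0,0,0],[0,0,0],0],[[0,0,0],[0,0,0],0]]}}

```text
time_s: 13.25
tcp_pos: [0.4652, -0.1798, 0.0722]
ee_rot: [[-0.952, 0.307, -0.0], [0.307, 0.952, 0.0], [0.0, -0.0, -1.0]]
wrist_force: [0.7, -0.3, 0.2]
gripper_width: 0.008
gripper_force: 0.0
```

{"name": "move_arm", "arguments": {"series": [[[0,0,0],[0,0,0.006],0],[[0,0,0],[0,0,0],0],[[0,0,0],[0,0,0],0]]}}

```text
time_s: 13.55
tcp_pos: [0.4652, -0.1798, 0.0692]
ee_rot: [[-0.952, 0.307, -0.0], [0.307, 0.952, 0.0], [0.0, -0.0, -1.0]]
wrist_force: [-0.6, 0.5, 0.7]
gripper_width: 0.005
gripper_force: 0.0
```

{"name": "move_arm", "arguments": {"series": [[[0,0,0],[0,0,0.006],0],[[0,0,0],[0,0,0],0],[[0,0,0],[0,0,0],0]]}}

```text
time_s: 13.85
tcp_pos: [0.4659, -0.18, 0.0671]
ee_rot: [[-0.952, 0.306, 0.001], [0.306, 0.952, -0.0], [-0.001, -0.0, -1.0]]
wrist_force: [-0.7, 0.5, 4.9]
gripper_width: 0.008
gripper_force: 2.5
```

TCP and pose are accurate: the panel contact is at 0.067 m, as predicted. So the pad at 0.1266 m means the lid is still about 0.057 rad up, resting on a stop. I'll look at its front edge obliquely.

{"name": "move_arm", "arguments": {"series": [[[0,0,0],[0,0,-0.09],0],[[0,0,0],[0,0,-0.09],0],[[0,0,0],[0,0,-0.09],0],[[0,0,0],[0,0,-0.08],0],[[0,-1,0],[0,0,0],0],[[0,-1,0],[0,0,0],0],[[0,-1,0],[0,0,0],0],[[0,-1,0],[0,0,0],0],[[0,-1,0],[0,0,0],0],[[0,-1,0],[0,0,0],0],[[0,-1,0],[0,0,0],0],[[0,-1,0],[0,0,0],0]]}}

```text
time_s: 15.05
tcp_pos: [0.4604, -0.1883, 0.2742]
ee_rot: [[-0.728, 0.319, 0.606], [0.235, 0.948, -0.216], [-0.643, -0.015, -0.765]]
wrist_force: [11.1, 12.1, 1.7]
gripper_width: 0.005
gripper_force: 0.0
```

Run:
```python
from h import *
c=r.capture("wrist");s=r.sense();print(s["tcp_pos"],np.round(s["ee_rot"],2),np.round(s["joints"]),c["origin"],s["time_s"])
x=(.587,-.259,-.306)
def L(a,s,y,h): return T(x,(.118-s*np.cos(a)+h*np.sin(a),y,.108+s*np.sin(a)+h*np.cos(a)))
for n,p in dict(padA=L(0,.166,0,.009),padB=L(.057,.166,0,.009),edgeA=L(0,.185,0,.009),edgeB=L(.057,.185,0,.009),rk=T(x,(-.123,-.072,.077)),sq=T(x,(-.123,0,.077))).items(): print(n,np.round(proj(c,p)))
cv2.imwrite("pics/o_raw.png",c["img"][:,:,::-1])
for n in("lid_pad","round_key_top","square_key_top","rocker_near"):
    for l in r.pinpoint(n,"wrist")[:1]: print(n,l["score"],l["centre"])
```

```text
[ 0.45856519 -0.1893404   0.27688972] [[-0.73  0.32  0.61]
 [ 0.23  0.95 -0.22]
 [-0.65 -0.02 -0.76]] [  -8.  -11.  -56.   58.   -9. -156.] [ 0.30638921 -0.13505202  0.34914346] 15.1
padA [299. 154.]
padB [299. 161.]
edgeA [298. 142.]
edgeB [297. 150.]
rk [225.  75.]
sq [295.  74.]
lid_pad 0.91 [298.8, 153.5]
round_key_top 0.95 [227.7, 76.2]
rocker_near 0.91 [373.4, 72.7]
```

Run:
```python
import cv2
im=cv2.imread("pics/o_raw.png");cv2.imwrite("pics/o.png",cv2.resize(im[50:230,170:430],(780,540),interpolation=cv2.INTER_CUBIC))
```

```text
(no output)
```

View pics/o.png

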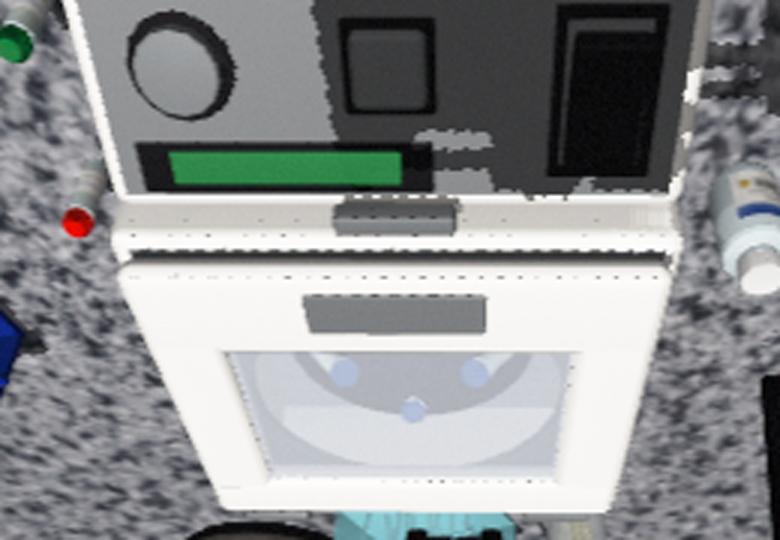

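The oblique view shows the lid's front edge at crop row ~275 and the pad centre at ~315. That matches the projections for a shut lid (276 and 312), against 300 and 333 if it were 0.057 rad up. I'll cross-check from the side camera and untilt.

{"name": "move_arm", "arguments": {"series": [[[0,1,0],[0,0,0],0],[[0,1,0],[0,0,0],0],[[0,1,0],[0,0,0],0],[[0,1,0],[0,0,0],0],[[0,1,0],[0,0,0],0],[[0,1,0],[0,0,0],0],[[0,0.9,0],[0,0,0],0],[[0,0,0],[0,0,0],0]]}}

```text
time_s: 16.1
tcp_pos: [0.4691, -0.2033, 0.2836]
ee_rot: [[-0.935, 0.339, 0.1], [0.334, 0.94, -0.067], [-0.117, -0.029, -0.993]]
wrist_force: [-1.0, -0.5, 0.0]
gripper_width: 0.005
gripper_force: 0.0
```

Run:
```python
from h import *
im=cv2.imread("pics/o_raw.png").astype(int).sum(2)//3
for col in (225,260,340,375): print(col,[(i,int(im[i,col])) for i in range(112,148)])
C={k:r.capture(k) for k in("side","wrist")};s=r.sense();print(s["tcp_pos"],np.round(s["ee_rot"],3).tolist(),s["time_s"],np.round(s["joints"]))
x=(.587,-.259,-.306)
def L(a,s,y,h): return T(x,(.118-s*np.cos(a)+h*np.sin(a),y,.108+s*np.sin(a)+h*np.cos(a)))
for k in C:
    l=r.pinpoint("lid_pad",k)[:1];print(k,[(q["score"],np.round(q["centre"],1)) for q in l],np.round(proj(C[k],L(0,.166,0,.009)),1),np.round(proj(C[k],L(.057,.166,0,.009)),1))
```

```text
225 [(112, 26), (113, 26), (114, 137), (115, 247), (116, 239), (117, 223), (118, 197), (119, 197), (120, 199), (121, 197), (122, 199), (123, 199), (124, 199), (125, 198), (126, 215), (127, 232), (128, 241), (129, 250), (130, 250), (131, 249), (132, 248), (133, 141), (134, 60), (135, 55), (136, 94), (137, 126), (138, 197), (139, 235), (140, 242), (141, 246), (142, 250), (143, 251), (144, 250), (145, 249), (146, 247), (147, 247)]
260 [(112, 30), (113, 26), (114, 121), (115, 246), (116, 239), (117, 224), (118, 197), (119, 196), (120, 197), (121, 195), (122, 200), (123, 199), (124, 201), (125, 201), (126, 217), (127, 233), (128, 244), (129, 250), (130, 250), (131, 250), (132, 249), (133, 119), (134, 56), (135, 53), (136, 93), (137, 130), (138, 192), (139, 236), (140, 240), (141, 246), (142, 235), (143, 250), (144, 250), (145, 249), (146, 248), (147, 247)]
340 [(112, 57), (113, 101), (114, 153), (115, 247), (116, 239), (117, 224), (118, 198), (119, 196), (120, 197), (121, 198), (122, 199), (123, 199), (124, 199), (125, 201), (126, 212), (127, 233), (128, 226), (129, 250), (130, 251), (131
[... 212 characters left out ...]
 (113, 139), (114, 156), (115, 248), (116, 240), (117, 225), (118, 198), (119, 199), (120, 198), (121, 198), (122, 198), (123, 198), (124, 201), (125, 201), (126, 218), (127, 234), (128, 246), (129, 251), (130, 252), (131, 251), (132, 251), (133, 215), (134, 69), (135, 53), (136, 76), (137, 123), (138, 173), (139, 234), (140, 240), (141, 245), (142, 166), (143, 250), (144, 250), (145, 249), (146, 247), (147, 247)]
[ 0.46617639 -0.20342857  0.28331381] [[-0.935, 0.34, 0.1], [0.334, 0.94, -0.068], [-0.117, -0.031, -0.993]] 16.2 [  -3.    5.  -16.    4.  -64. -108.]
side [(0.56, array([329.4, 178.3]))] [331.4 181.3] [331.2 178.1]
wrist [(0.59, array([310.2, 229.5]))] [313.7 230.9] [313.4 235.4]
```

Run:
```python
from h import *
from scipy.spatial.transform import Rotation as Ro
c=r.capture("wrist");s=r.sense()
M=np.array(s["ee_rot"]).T@np.array(c["orientation"]);print(np.round(M,4).tolist())
x=(.587,-.259,-.306)
Rt=np.array([[-.73,.32,.61],[.23,.95,-.22],[-.65,-.02,-.76]]);R0=Ro.from_matrix(Rt@M)
o0=np.array([0.30639,-0.13505,0.34914])
obs=[((227.7,76.2),(-.123,-.072,.077)),((299.5,72.5),(-.123,0,.077)),((374,72.5),(-.130,.075,.085)),
 ((261,114.3),(-.07,None,.083)),((340,114.3),(-.07,None,.083))]
def cam(v): return dict(c,origin=o0+v[3:],orientation=(Ro.from_rotvec(v[:3])*R0).as_matrix())
def f(v):
    k=cam(v);e=[]
    for px,p in obs:
        if p[1] is None: e.append(proj(k,T(x,(p[0],(300-px[0])*-.001*.95,p[2])))[1]-px[1])
        else: e+=list(np.array(proj(k,T(x,p)))-px)
    return np.r_[e,v[3:]*300]
v=least_squares(f,np.zeros(6));k=cam(v.x);print(np.round(v.x,4),np.round(v.fun,1))
def L(a,s,y,h): return T(x,(.118-s*np.cos(a)+h*np.sin(a),y,.108+s*np.sin(a)+h*np.cos(a)))
for a in(0,.03,.057): print(a,[(n,round(proj(k,L(a,sd,0,h))[1],1)) for n,sd,h in(("bot",.185,-.005),("top",.185,.009),("padfront",.177,.009),("padback",.155,.009))])
print("deck",proj(k,T(x,(-.07,0,.1))),"hinge back top",[proj(k,L(a,-.0,0.0,.009)) for a in(0,.057)])
print("width pad px",[proj(k,L(a,.166,.035,.009))[0]-proj(k,L(a,.166,-.035,.009))[0] for a in(0,.057)],"meas",(487-303)/3)
```

```text
[[-0.0005, 0.9616, 0.2746], [1.0, 0.0004, 0.0004], [0.0002, 0.2746, -0.9616]]
[-0.0032 -0.0145 -0.0099 -0.0058  0.0013 -0.0005] [ 1.1 -2.5 -1.   0.3 -0.2 -2.1  2.6  2.  -1.7  0.4 -0.2]
0 [('bot', np.float64(130.9)), ('top', np.float64(140.1)), ('padfront', np.float64(145.0)), ('padback', np.float64(157.7))]
0.03 [('bot', np.float64(134.5)), ('top', np.float64(144.0)), ('padfront', np.float64(148.8)), ('padback', np.float64(160.9))]
0.057 [('bot', np.float64(137.8)), ('top', np.float64(147.7)), ('padfront', np.float64(152.3)), ('padback', np.float64(163.9))]
deck [np.float64(301.62392920577815), np.float64(127.08804317842329)] hinge back top [[np.float64(310.60949874577915), np.float64(219.8255673295491)], [np.float64(310.62788966533213), np.float64(219.96798631212945)]]
width pad px [np.float64(60.21764366303552), np.float64(60.99817063318494)] meas 61.333333333333336
```

```bash
cat >> h.py <<'E'
from scipy.spatial.transform import Rotation as Ro
X=(.587,-.259,-.306)
def Rd(tilt=0):
    c,n=np.cos(X[2]),np.sin(X[2]);ex=np.array([c,n,0]);ey=np.array([-n,c,0]);ez=np.array([0,0,1.])
    return np.c_[-ex,ey,-ez]@Ro.from_euler("y",tilt).as_matrix()
def go(lp,tilt=0):
    s=r.sense();R=np.array(s["ee_rot"]);t=T(X,lp)
    print("now",np.round(s["tcp_pos"],4),"turn/0.1",np.round(Ro.from_matrix(R.T@Rd(tilt)).as_rotvec()/.1,2),"then shift/0.5",np.round(Rd(tilt).T@(t-s["tcp_pos"])/.5,3),"F",np.round(s["wrist_force"],1),"t",s["time_s"])
E
python3 -c "
from h import *
go((-.055,0,.15))"
```

```text
now [ 0.4646 -0.2038  0.2843] turn/0.1 [-0.34  1.18 -0.39] then shift/0.5 [-0.157 -0.031  0.269] F [ 0.3 -0.1  0.2] t 16.35
```

{"name": "move_arm", "arguments": {"series": [[[-0.17,0.59,-0.2],[0,0,0],0],[[-0.17,0.59,-0.19],[0,0,0],0],[[0,0,0],[-0.08,-0.015,0],0],[[0,0,0],[-0.077,-0.016,0.03],0],[[0,0,0],[0,0,0.08],0],[[0,0,0],[0,0,0.08],0],[[0,0,0],[0,0,0.05],0],[[0,0,0],[0,0,0.03],0],[[0,0,0],[0,0,0],0],[[0,0,0],[0,0,0],0]]}}

```text
time_s: 17.35
tcp_pos: [0.5353, -0.2429, 0.1505]
ee_rot: [[-0.953, 0.302, 0.001], [0.302, 0.953, -0.001], [-0.001, -0.0, -1.0]]
wrist_force: [0.2, -0.2, 0.1]
gripper_width: 0.007
gripper_force: 0.0
```

```bash
python3 -c "
from h import *
go((-.055,0,.117))
print(np.round(r.sense()['ee_rot'],3))"
```

```text
now [ 0.5353 -0.2429  0.1505] turn/0.1 [-0.    0.01 -0.01] then shift/0.5 [0.002 0.001 0.067] F [ 0.2 -0.2  0.1] t 17.35
[[-0.953  0.302  0.001]
 [ 0.302  0.953 -0.001]
 [-0.001 -0.    -1.   ]]
```

{"name": "move_arm", "arguments": {"series": [[[0,0,0],[0,0,0.05],0],[[0,0,0],[0,0,0.02],0],[[0,0,0],[0,0,0],0],[[0,0,0],[0,0,0],0]]}}

```text
time_s: 17.75
tcp_pos: [0.5383, -0.2439, 0.1256]
ee_rot: [[-0.954, 0.299, 0.01], [0.299, 0.954, -0.005], [-0.011, -0.002, -1.0]]
wrist_force: [-9.7, 8.2, 34.7]
gripper_width: 0.005
gripper_force: 17.7
```

{"name": "move_arm", "arguments": {"series": [[[0,0,0],[0,0,0.006],0],[[0,0,0],[0,0,0.006],0],[[0,0,0],[0,0,0],0]]}}

```text
time_s: 18.05
tcp_pos: [0.5384, -0.2439, 0.1249]
ee_rot: [[-0.955, 0.297, 0.011], [0.297, 0.955, -0.007], [-0.013, -0.003, -1.0]]
wrist_force: [-17.9, 14.1, 59.0]
gripper_width: 0.009
gripper_force: 29.6
```

{"name": "move_arm", "arguments": {"series": [[[0,0,0],[0,0,-0.04],0],[[0,0,0],[0,0,-0.03],0],[[0,0,0],[-0.01,0.06,0],0],[[0,0,0],[-0.005,0.06,0],0],[[0,0,0],[0,0,0.03],0],[[0,0,0],[0,0,0],0],[[0,0,0],[0,0,0.006],0],[[0,0,0],[0,0,0.006],0],[[0,0,0],[0,0,0],0]]}}

```text
time_s: 18.95
tcp_pos: [0.5608, -0.1882, 0.1263]
ee_rot: [[-0.953, 0.302, 0.002], [0.302, 0.953, -0.001], [-0.002, -0.0, -1.0]]
wrist_force: [-3.8, 5.1, 13.4]
gripper_width: 0.004
gripper_force: 6.5
```

{"name": "move_arm", "arguments": {"series": [[[0,0,0],[0,0,0.004],0],[[0,0,0],[0,0,0],0]]}}

```text
time_s: 19.15
tcp_pos: [0.5608, -0.1882, 0.126]
ee_rot: [[-0.953, 0.302, 0.002], [0.302, 0.953, -0.001], [-0.003, -0.0, -1.0]]
wrist_force: [-8.2, 6.6, 21.1]
gripper_width: 0.002
gripper_force: 10.2
```

```bash
python3 -c "
from h import *
go((-.048,0.06,.117))"
```

```text
now [ 0.5608 -0.1882  0.126 ] turn/0.1 [-0.    0.03 -0.  ] then shift/0.5 [0.003 0.001 0.018] F [-8.2  6.6 21.1] t 19.15
```

{"name": "move_arm", "arguments": {"series": [[[0,0,0],[0,0,-0.06],0],[[0,0,0],[-0.09,0,0],0],[[0,0,0],[-0.09,0,0],0],[[0,0,0],[-0.08,0,0.02],0],[[0,0,0],[0,0,0.02],0],[[0,0,0],[0,0,0.01],0],[[0,0,0],[0,0,0],0],[[0,0,0],[0,0,0],0]]}}

```text
time_s: 19.95
tcp_pos: [0.6838, -0.2275, 0.1268]
ee_rot: [[-0.953, 0.302, 0.0], [0.302, 0.953, -0.001], [-0.001, -0.0, -1.0]]
wrist_force: [-0.2, -0.4, 0.2]
gripper_width: 0.007
gripper_force: 0.0
```

{"name": "move_arm", "arguments": {"series": [[[0,0,0],[0,0,0.01],0],[[0,0,0],[0,0,0.006],0],[[0,0,0],[0,0,0],0]]}}

```text
time_s: 20.25
tcp_pos: [0.6839, -0.2271, 0.1175]
ee_rot: [[-0.953, 0.302, -0.001], [0.302, 0.953, 0.0], [0.001, -0.0, -1.0]]
wrist_force: [-0.4, 0.3, -1.1]
gripper_width: 0.004
gripper_force: 0.0
```

The lid height falls off towards the hinge, so the lid really is about 0.057 rad up and the striker seems jammed on the catch. I'll nudge the grey release bar to see whether the catch moves and frees itself.

{"name": "move_arm", "arguments": {"series": [[[0,0,0],[0,0,-0.08],0],[[0,0,0],[0.09,-0.03,0],0],[[0,0,0],[0.09,-0.03,0],0],[[0,0,0],[0.09,-0.03,0],0],[[0,0,0],[0.098,-0.03,0],0],[[0,0,0],[0,0,0],0]]}}

```text
time_s: 20.85
tcp_pos: [0.4841, -0.2281, 0.157]
ee_rot: [[-0.952, 0.305, -0.007], [0.305, 0.952, 0.002], [0.007, 0.0, -1.0]]
wrist_force: [0.9, -0.6, 0.5]
gripper_width: 0.006
gripper_force: 0.0
```

```bash
python3 -c "
from h import *
go((-.1,0,.09))"
```

```text
now [ 0.4841 -0.2281  0.157 ] turn/0.1 [ 0.   -0.07 -0.04] then shift/0.5 [-0.015  0.003  0.134] F [ 0.9 -0.6  0.5] t 20.85
```

{"name": "move_arm", "arguments": {"series": [[[0,0,0],[-0.012,0.003,0.06],0],[[0,0,0],[0,0,0.06],0],[[0,0,0],[0,0,0.014],0],[[0,0,0],[0,0,0],0],[[0,0,0],[-0.01,0,0],0],[[0,0,0],[-0.01,0,0],0],[[0,0,0],[0,0,0],0]]}}

```text
time_s: 21.55
tcp_pos: [0.5087, -0.2326, 0.0917]
ee_rot: [[-0.953, 0.302, 0.001], [0.302, 0.953, -0.001], [-0.001, -0.0, -1.0]]
wrist_force: [-1.2, 0.3, 1.6]
gripper_width: 0.004
gripper_force: 0.7
```

```bash
python3 -c "
from h import *
go((-.1,0,.09))"
```

```text
now [ 0.5087 -0.2326  0.0917] turn/0.1 [-0.    0.01 -0.01] then shift/0.5 [ 0.035 -0.003  0.003] F [-1.2  0.3  1.6] t 21.55
```

{"name": "move_arm", "arguments": {"series": [[[0,0,0],[-0.006,0,0],0],[[0,0,0],[0,0,0],0]]}}

```text
time_s: 21.75
tcp_pos: [0.5103, -0.2332, 0.091]
ee_rot: [[-0.953, 0.302, -0.001], [0.302, 0.953, 0.0], [0.001, -0.0, -1.0]]
wrist_force: [-4.0, 1.0, 2.8]
gripper_width: 0.005
gripper_force: 2.0
```

{"name": "move_arm", "arguments": {"series": [[[0,0,0],[-0.006,0,0],0],[[0,0,0],[0,0,0],0]]}}

```text
time_s: 21.95
tcp_pos: [0.5115, -0.2338, 0.0905]
ee_rot: [[-0.953, 0.303, -0.005], [0.303, 0.953, 0.001], [0.005, -0.001, -1.0]]
wrist_force: [-7.0, 3.6, 5.6]
gripper_width: 0.005
gripper_force: 3.5
```

{"name": "move_arm", "arguments": {"series": [[[0,0,0],[-0.006,0,0],0],[[0,0,0],[0,0,0],0]]}}

```text
time_s: 22.15
tcp_pos: [0.5115, -0.234, 0.0901]
ee_rot: [[-0.953, 0.303, -0.012], [0.303, 0.953, 0.003], [0.012, -0.001, -1.0]]
wrist_force: [-11.8, 5.1, 8.8]
gripper_width: 0.01
gripper_force: 6.2
```

{"name": "move_arm", "arguments": {"series": [[[0,0,0],[0.04,0,0],0],[[0,0,0],[0,0,-0.09],0],[[0,0,0],[0,0,-0.03],0],[[0,0,0],[-0.08,0,0],0],[[0,0,0],[-0.014,0,0.02],0],[[0,0,0],[0,0,0.02],0],[[0,0,0],[0,0,0],0]]}}

```text
time_s: 22.85
tcp_pos: [0.5435, -0.2435, 0.1304]
ee_rot: [[-0.953, 0.302, 0.002], [0.302, 0.953, -0.001], [-0.003, -0.0, -1.0]]
wrist_force: [0.2, -0.0, -0.7]
gripper_width: 0.002
gripper_force: 0.0
```

Run:
```python
from h import *
go((-.05,0,.125))
im=cv2.imread("pics/side.png");b=r.capture("side")["img"][:,:,::-1]
# lid rows in side view: gap profile at several columns
g=b.astype(int).sum(2)//3
for col in(275,290,305,311,320,335,350): print(col,g[170:206,col].tolist())
```

```text
now [ 0.5435 -0.2435  0.1304] turn/0.1 [-0.    0.03 -0.01] then shift/0.5 [ 0.008 -0.003  0.011] F [ 0.2 -0.  -0.7] t 22.85
275 [59, 55, 45, 33, 49, 87, 116, 127, 127, 123, 113, 107, 109, 118, 116, 87, 71, 78, 103, 114, 119, 125, 114, 117, 118, 120, 117, 115, 99, 85, 76, 78, 82, 77, 74, 70]
290 [161, 209, 214, 162, 116, 124, 158, 182, 182, 184, 185, 169, 133, 106, 91, 104, 105, 122, 118, 114, 90, 59, 69, 99, 117, 118, 118, 118, 119, 122, 117, 123, 121, 111, 102, 94]
305 [224, 204, 183, 176, 171, 181, 189, 187, 189, 187, 188, 185, 179, 171, 165, 163, 187, 190, 152, 102, 98, 108, 124, 118, 109, 79, 55, 57, 101, 145, 167, 153, 126, 120, 122, 114]
311 [181, 171, 165, 173, 177, 181, 190, 190, 194, 191, 185, 191, 181, 173, 155, 137, 142, 169, 189, 157, 130, 160, 209, 225, 212, 170, 114, 75, 84, 160, 214, 228, 202, 170, 157, 156]
320 [188, 173, 170, 164, 171, 182, 192, 189, 190, 186, 186, 158, 121, 89, 82, 95, 137, 201, 232, 231, 225, 200, 148, 91, 75, 150, 211, 223, 201, 177, 167, 160, 169, 178, 163, 114]
335 [89, 66, 52, 58, 50, 46, 44, 50, 50, 50, 73, 154, 216, 233, 216, 172, 115, 75, 122, 179, 196, 158, 101, 73, 91, 128, 151, 148, 122, 111, 109, 113, 115, 112, 114, 111]
350 [64, 137, 206, 229, 230, 231, 229, 227, 196, 138, 81, 102, 181, 219, 213, 187, 159, 161, 161, 163, 126, 89, 70, 63, 65, 63, 78, 100, 109, 108, 111, 114, 112, 110, 97, 68]
```

```bash
cat > cc.py <<'E'
from h import *
import sys
c=r.capture("wrist");cv2.imwrite(f"pics/{sys.argv[1]}.png",c["img"][:,:,::-1])
s=r.sense();print(s["tcp_pos"],np.round(s["wrist_force"],1),s["time_s"])
for l in r.cut_out("catch","wrist")[:1]:
    p=np.argwhere(l["pixels"]);print("catch",l["score"],l["centre"],p.min(0),p.max(0))
    cc=int(l["centre"][0]);g=c["img"].astype(int).sum(2)//3;r0=int(l["centre"][1]);print(g[r0-14:r0+16,cc].tolist(),r0-14)
    x=np.array([-.0,0,0]);print("proj step z.1",np.round(proj(c,T(X,(-.07,0,.1))),1),"z.083",np.round(proj(c,T(X,(-.07,0,.083))),1),"lid edge A",np.round(proj(c,T(X,(-.067,0,.117))),1))
E
python3 cc.py n0
```

```text
[ 0.54184134 -0.24309494  0.12980241] [ 0.2 -0.4 -0.1] 22.95
catch 0.72 [152.4, 227.9] [220 146] [234 159]
[158, 147, 123, 91, 65, 61, 58, 71, 56, 36, 39, 56, 78, 80, 84, 86, 83, 84, 84, 86, 83, 85, 145, 166, 157, 143, 139, 142, 143, 155] 213
proj step z.1 [318.2 195.1] z.083 [318.4 188.7] lid edge A [318.  207.3]
```

{"name": "move_arm", "arguments": {"series": [[[0,0,0],[0,0,0.01],0],[[0,0,0],[0,0,0.01],0],[[0,0,0],[0,0,0],0]]}}

```text
time_s: 23.3
tcp_pos: [0.5417, -0.2433, 0.1259]
ee_rot: [[-0.954, 0.3, -0.0], [0.3, 0.954, -0.002], [-0.0, -0.002, -1.0]]
wrist_force: [-9.2, 6.4, 25.7]
gripper_width: 0.003
gripper_force: 13.1
```

```bash
python3 cc.py n1
```

```text
[ 0.54162852 -0.24325651  0.12590468] [-9.8  6.6 25.2] 23.35
catch 0.7 [322.2, 192.0] [183 289] [199 357]
[50, 49, 49, 36, 115, 126, 55, 68, 77, 118, 140, 150, 155, 151, 151, 147, 142, 141, 140, 130, 100, 140, 246, 248, 249, 250, 251, 237, 136, 211] 178
proj step z.1 [318.7 197.5] z.083 [319.  190.8] lid edge A [318.5 210.2]
```

Run:
```python
import cv2
for n in("n0","n1"):
    g=cv2.imread(f"pics/{n}.png").astype(int).sum(2)//3
    for col in(310,325,400): print(n,col,[(i,int(v)) for i,v in zip(range(176,226),g[176:226,col])])
```

```text
n0 310 [(176, 45), (177, 46), (178, 47), (179, 35), (180, 114), (181, 145), (182, 251), (183, 251), (184, 249), (185, 246), (186, 242), (187, 239), (188, 198), (189, 72), (190, 67), (191, 52), (192, 129), (193, 139), (194, 154), (195, 152), (196, 148), (197, 244), (198, 247), (199, 247), (200, 248), (201, 249), (202, 250), (203, 250), (204, 205), (205, 117), (206, 203), (207, 220), (208, 228), (209, 236), (210, 242), (211, 246), (212, 247), (213, 248), (214, 248), (215, 248), (216, 249), (217, 250), (218, 250), (219, 250), (220, 250), (221, 159), (222, 62), (223, 61), (224, 60), (225, 63)]
n0 325 [(176, 47), (177, 46), (178, 47), (179, 38), (180, 112), (181, 154), (182, 228), (183, 250), (184, 249), (185, 247), (186, 243), (187, 238), (188, 200), (189, 71), (190, 68), (191, 88), (192, 129), (193, 141), (194, 150), (195, 149), (196, 146), (197, 230), (198, 246), (199, 248), (200, 248), (201, 249), (202, 250), (203, 250), (204, 205), (205, 81), (206, 196), (207, 219), (208, 229), (209, 235), (210, 207), (211, 245), (212, 247), (213, 247), (214, 248), (215, 248), (216, 249), (217, 250),
[... 1801 characters left out ...]
(218, 251), (219, 251), (220, 163), (221, 152), (222, 127), (223, 61), (224, 64), (225, 63)]
n1 400 [(176, 152), (177, 151), (178, 151), (179, 152), (180, 152), (181, 153), (182, 154), (183, 150), (184, 163), (185, 251), (186, 250), (187, 249), (188, 246), (189, 242), (190, 238), (191, 223), (192, 162), (193, 159), (194, 162), (195, 161), (196, 160), (197, 186), (198, 214), (199, 233), (200, 244), (201, 248), (202, 249), (203, 249), (204, 250), (205, 236), (206, 237), (207, 155), (208, 213), (209, 227), (210, 234), (211, 240), (212, 245), (213, 247), (214, 248), (215, 248), (216, 250), (217, 250), (218, 250), (219, 251), (220, 251), (221, 251), (222, 251), (223, 251), (224, 251), (225, 251)]
```

Comparing the pixel profiles: before this press the bar was pushed in (rows 189–196), because my nudge had unlatched the lid. Now it has sprung out (184–198) and the lid front edge sits where a shut lid should be (predicted 210, seen ~211). So the lid has latched with the catch out. I'll lift off and confirm that it holds.

{"name": "move_arm", "arguments": {"series": [[[0,0,0],[0,0,-0.03],0],[[0,0,0],[0,0,-0.04],0],[[0,0,0],[0,0,-0.02],0],[[0,0,0],[0.05,0,0],0],[[0,0,0],[0,0,0],0],[[0,0,0],[0,0,0],0]]}}

```text
time_s: 24.0
tcp_pos: [0.5179, -0.2356, 0.1653]
ee_rot: [[-0.953, 0.302, -0.001], [0.302, 0.953, -0.0], [0.001, -0.0, -1.0]]
wrist_force: [0.1, -0.2, 0.0]
gripper_width: 0.006
gripper_force: 0.0
```

```bash
python3 cc.py n2
python3 - <<'E'
from h import *
c=r.capture("wrist")
def L(a,s,y,h): return T(X,(.118-s*np.cos(a)+h*np.sin(a),y,.108+s*np.sin(a)+h*np.cos(a)))
for a in(0,.06): print(a,[np.round(proj(c,L(a,s,0,.009)),1).tolist() for s in(.185,.177,.155)],"corners",[np.round(proj(c,L(a,.166,y,.009)),1).tolist() for y in(-.035,.035)])
g=c["img"].astype(int).sum(2)//3
for col in(300,360,390): print(col,[(i,int(v)) for i,v in zip(range(165,235),g[165:235,col])][::1])
for n in("lid_pad","round_key_top","square_key_top","rocker_near"):
    for l in r.pinpoint(n,"wrist")[:1]: print(n,round(l["score"],2),np.round(l["centre"],1))
print([np.round(proj(c,T(X,p)),1).tolist() for p in((-.123,-.072,.077),(-.123,0,.077),(-.130,.075,.084))])
go((-.132,.075,.11))
E
```

```text
[ 0.51842621 -0.2357487   0.16527803] [ 0.5 -0.   0.1] 24.05
catch 0.81 [324.7, 206.3] [201 296] [215 350]
[147, 147, 146, 151, 67, 52, 52, 47, 125, 180, 111, 73, 50, 126, 149, 159, 161, 157, 154, 150, 147, 145, 144, 246, 251, 165, 159, 159, 161, 110] 192
proj step z.1 [319.  213.7] z.083 [319.1 207.2] lid edge A [318.8 225. ]
0 [[318.8, 224.1], [318.8, 234.1], [318.9, 260.4]] corners [[273.1, 247.4], [364.6, 247.3]]
0.06 [[318.6, 230.9], [318.7, 241.0], [318.8, 267.3]] corners [[271.1, 254.4], [366.5, 254.3]]
300 [(165, 173), (166, 173), (167, 172), (168, 173), (169, 173), (170, 173), (171, 172), (172, 172), (173, 172), (174, 172), (175, 174), (176, 98), (177, 57), (178, 53), (179, 51), (180, 85), (181, 143), (182, 147), (183, 147), (184, 146), (185, 144), (186, 145), (187, 144), (188, 141), (189, 146), (190, 144), (191, 142), (192, 144), (193, 143), (194, 146), (195, 68), (196, 49), (197, 51), (198, 50), (199, 128), (200, 192), (201, 154), (202, 74), (203, 75), (204, 123), (205, 146), (206, 164), (207, 162), (208, 158), (209, 155), (210, 151), (211, 148), (212, 146), (213, 146), (2
[... 1504 characters left out ...]
201, 221), (202, 252), (203, 251), (204, 249), (205, 246), (206, 241), (207, 174), (208, 169), (209, 169), (210, 169), (211, 169), (212, 196), (213, 227), (214, 242), (215, 250), (216, 251), (217, 239), (218, 240), (219, 241), (220, 169), (221, 71), (222, 112), (223, 133), (224, 139), (225, 145), (226, 150), (227, 156), (228, 154), (229, 157), (230, 156), (231, 156), (232, 160), (233, 161), (234, 160)]
lid_pad 0.45 [607.7 167.6]
round_key_top 0.81 [235.8 143. ]
square_key_top 0.77 [325.8 147.9]
rocker_near 0.58 [418.2 136.2]
[[231.6, 143.1], [318.9, 142.9], [413.1, 134.8]]
now [ 0.5186 -0.2358  0.1653] turn/0.1 [-0.   -0.01 -0.01] then shift/0.5 [0.12  0.147 0.111] F [-0.1  0.5  0.3] t 24.35
```

The catch stays sprung out with the arm lifted, so the lid is latched. Next is the rocker.

{"name": "move_arm", "arguments": {"series": [[[0,0,0],[0.06,0.075,0],0],[[0,0,0],[0.06,0.075,0],0],[[0,0,0],[0,0,0.06],0],[[0,0,0],[0,0,0.05],0],[[0,0,0],[0,0,0.03],0],[[0,0,0],[0,0,0.02],0],[[0,0,0],[0,0,0],0],[[0,0,0],[0,0,0],0]]}}

```text
time_s: 25.15
tcp_pos: [0.4843, -0.1462, 0.0861]
ee_rot: [[-0.953, 0.302, 0.0], [0.302, 0.953, -0.0], [-0.0, -0.0, -1.0]]
wrist_force: [-0.4, -0.9, 0.7]
gripper_width: 0.006
gripper_force: 0.0
```

```bash
python3 -c "
from h import *
go((-.132,.077,.075))"
```

```text
now [ 0.4843 -0.1462  0.0861] turn/0.1 [-0.    0.   -0.01] then shift/0.5 [0.    0.001 0.022] F [-0.4 -0.9  0.7] t 25.15
```

The pad-edge rows in the wrist images match a shut lid (seen 221, predicted 221 shut, ~229 if 0.06 up). So I'll press the rocker.

{"name": "move_arm", "arguments": {"series": [[[0,0,0],[0,0,0.01],0],[[0,0,0],[0,0,0],0]]}}

```text
time_s: 25.35
tcp_pos: [0.4842, -0.1461, 0.081]
ee_rot: [[-0.953, 0.303, 0.001], [0.303, 0.953, -0.0], [-0.001, 0.0, -1.0]]
wrist_force: [0.1, -0.6, 1.3]
gripper_width: 0.001
gripper_force: 0.4
```

{"name": "move_arm", "arguments": {"series": [[[0,0,0],[0,0,0.008],0],[[0,0,0],[0,0,0],0]]}}

```text
time_s: 25.55
tcp_pos: [0.4841, -0.1462, 0.0777]
ee_rot: [[-0.953, 0.302, 0.0], [0.302, 0.953, -0.001], [-0.001, -0.0, -1.0]]
wrist_force: [-2.0, 1.3, 8.1]
gripper_width: 0.004
gripper_force: 4.1
```

{"name": "move_arm", "arguments": {"series": [[[0,0,0],[0,0,0.008],0],[[0,0,0],[0,0,0],0]]}}

```text
time_s: 25.75
tcp_pos: [0.4843, -0.1463, 0.077]
ee_rot: [[-0.954, 0.3, 0.001], [0.3, 0.954, -0.002], [-0.001, -0.001, -1.0]]
wrist_force: [-9.5, 4.9, 28.8]
gripper_width: 0.003
gripper_force: 15.6
```

{"name": "move_arm", "arguments": {"series": [[[0,0,0],[0,0,-0.03],0],[[0,0,0],[0,0,-0.06],0],[[0,0,0],[0,-0.08,-0.04],0],[[0,0,0],[0,-0.08,0],0],[[0,0,0],[0,0,0],0]]}}

```text
time_s: 26.25
tcp_pos: [0.4586, -0.225, 0.1382]
ee_rot: [[-0.952, 0.307, 0.001], [0.307, 0.952, -0.0], [-0.001, -0.0, -1.0]]
wrist_force: [0.0, -0.3, 0.6]
gripper_width: 0.005
gripper_force: 0.0
```

Run:
```python
from h import *
C={k:r.capture(k) for k in("wrist","side","top")};c=C["wrist"];im=c["img"][:,:,::-1].copy()
for n in("round_key_top","square_key_top","rocker_near","lid_pad"):
    for l in r.pinpoint(n,"wrist")[:1]: print(n,round(l["score"],2),np.round(l["centre"],1))
print([np.round(proj(c,T(X,p)),1).tolist() for p in((-.123,-.072,.077),(-.123,0,.077),(-.130,.075,.084),(-.13,.075,.077))])
go((-.121,-.07,.10))
s=C["side"]["img"][:,:,::-1]
a=cv2.resize(im[60:260,170:470],(600,400),interpolation=3);b=cv2.resize(s[160:230,270:390],None,fx=2.8,fy=2.8,interpolation=3)
b=cv2.copyMakeBorder(b,0,0,0,600-b.shape[1],cv2.BORDER_CONSTANT);cv2.imwrite("pics/z.png",np.vstack([a,b]))
```

```text
round_key_top 0.89 [241.  222.5]
square_key_top 0.66 [334.4 225. ]
rocker_near 0.76 [428.9 213.9]
[[238.1, 223.9], [328.8, 223.4], [427.2, 217.6], [424.2, 214.5]]
now [ 0.4599 -0.2216  0.1374] turn/0.1 [-0.   -0.01  0.  ] then shift/0.5 [-0.023 -0.135  0.075] F [ 0.1 -0.5 -0.2] t 26.6
```

View pics/z.png

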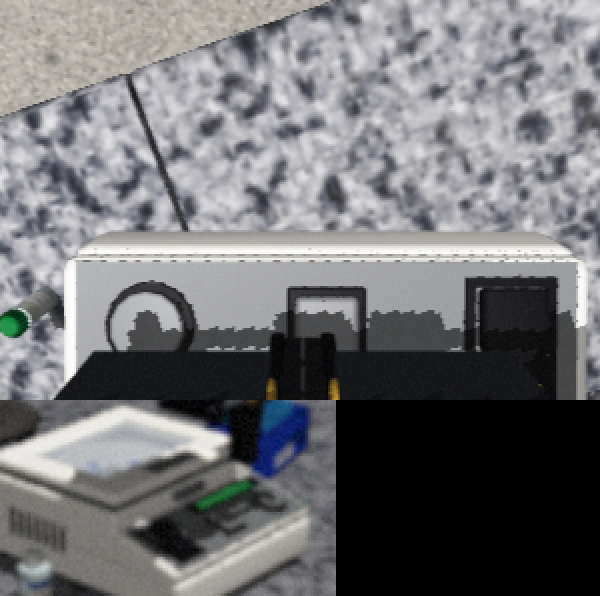

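The rocker's near half is in: the network's point is at row 213.9, against 214.5 expected on and 217.6 off. The lid is still shut. I'll tilt 15° to the panel normal and go over the round key.

{"name": "move_arm", "arguments": {"series": [[[0,-0.87,0],[0,-0.04,0],0],[[0,-0.87,0],[0,-0.045,0],0],[[0,-0.88,0],[0,-0.045,0],0],[[0,0,0],[0,0,0],0],[[0,0,0],[0,0,0],0]]}}

```text
time_s: 27.1
tcp_pos: [0.44, -0.2841, 0.1379]
ee_rot: [[-0.921, 0.302, 0.246], [0.292, 0.953, -0.078], [-0.258, -0.0, -0.966]]
wrist_force: [1.2, 0.4, 0.5]
gripper_width: 0.004
gripper_force: 0.0
```

```bash
python3 -c "
from h import *
go((-.128,-.07,.0963),-.262)
go((-.123,-.07,.077),-.262)"
```

```text
now [ 0.44   -0.2841  0.1379] turn/0.1 [-0.01 -0.01 -0.01] then shift/0.5 [ 0.013 -0.004  0.083] F [1.2 0.4 0.5] t 27.1
now [ 0.44   -0.2841  0.1379] turn/0.1 [-0.01 -0.01 -0.01] then shift/0.5 [ 0.013 -0.004  0.123] F [1.2 0.4 0.5] t 27.1
```

{"name": "move_arm", "arguments": {"series": [[[0,0,0],[0.013,-0.004,0.04],0],[[0,0,0],[0,0,0.04],0],[[0,0,0],[0,0,0.03],0],[[0,0,0],[0,0,0.012],0],[[0,0,0],[0,0,0],0],[[0,0,0],[0,0,0],0]]}}

```text
time_s: 27.7
tcp_pos: [0.4491, -0.2888, 0.0776]
ee_rot: [[-0.921, 0.301, 0.247], [0.291, 0.953, -0.078], [-0.259, -0.0, -0.966]]
wrist_force: [-0.5, 1.8, 0.6]
gripper_width: 0.008
gripper_force: 0.7
```

{"name": "move_arm", "arguments": {"series": [[[0,0,0],[0,0,0.006],0],[[0,0,0],[0,0,0.006],0],[[0,0,0],[0,0,0],0],[[0,0,0],[0,0,0],0]]}}

```text
time_s: 28.1
tcp_pos: [0.4505, -0.2895, 0.0729]
ee_rot: [[-0.92, 0.302, 0.249], [0.291, 0.953, -0.079], [-0.261, -0.0, -0.965]]
wrist_force: [-3.8, 5.3, 10.5]
gripper_width: 0.006
gripper_force: 5.5
```

```bash
python3 -c "
from h import *
go((-.123,-.07,.077),-.262)"
```

```text
now [ 0.4505 -0.2895  0.0729] turn/0.1 [-0.    0.02 -0.01] then shift/0.5 [ 0.002  0.    -0.009] F [-3.8  5.3 10.5] t 28.1
```

{"name": "move_arm", "arguments": {"series": [[[0,0,0],[0,0,0.004],0],[[0,0,0],[0,0,0],0],[[0,0,0],[0,0,0],0],[[0,0,0],[0,0,0],0],[[0,0,0],[0,0,0],0],[[0,0,0],[0,0,0],0]]}}

```text
time_s: 28.7
tcp_pos: [0.4506, -0.2896, 0.0726]
ee_rot: [[-0.92, 0.302, 0.249], [0.291, 0.953, -0.079], [-0.262, -0.0, -0.965]]
wrist_force: [-9.9, 9.3, 24.2]
gripper_width: 0.011
gripper_force: 13.3
```

```bash
python3 -c "
from h import *
go((-.123,-.07,.077),-.262)
print(r.finish_job())"
```

```text
now [ 0.4506 -0.2896  0.0726] turn/0.1 [-0.01  0.03 -0.  ] then shift/0.5 [ 0.002  0.    -0.01 ] F [-9.9  9.3 24.2] t 28.7
the job is handed in; nothing more can be done
None
```

I handed the job in at 28.7 s with the finger holding the round key at its stop (24 N) and the rocker on, but no verdict came back and the lid latch is not certain: the images and catch bar say shut, while touch found the pad about 9 mm too high; I also briefly pushed the release bar in while checking, then pressed the lid shut again.

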